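Fold back the notions-chest cover and put the parts cups away

ROBOT

A 6-joint arm with a two-finger parallel gripper is mounted at the origin on the work surface. World frame = base frame: x ahead of the robot, y to its left, z up, the work surface at z = 0. Lengths are in mm, angles in rad, forces in N, time in s.
With the tool pointing down it reaches from about 275 to 975 mm from the base axis. Payload 8.4 kg.
Tool frame: the origin (TCP) lies at the very end of the fingers, on their centre line; the grasp point (between the pads) lies 19 mm behind it; x points along the fingers, z is the direction in which the jaws open and shut, and the axes are right-handed (so a half turn about x gives the same grasp; the last joint's range is limited). The gripper opens to 92 mm and grips with 3 to 60 N. Pads are 20 mm wide; open, the fingers measure 128 mm over their backs; the gripper's body (75 mm by 189 mm) begins 69 mm behind the grasp point.
Start: joints at [1.328, 0.353, 1.633, -0, 1.155, -0.002], TCP at [149.048, 606.97, 214.583] pointing down, gripper open.
Joint ranges: [-2.63, 2.63], [-0.92, 2.1], [0.06, 2.66], [-1.3, 4.44], [0, 2.69], [-3.02, 3.02]. Speed limits (rad/s): [2.22, 2.22, 2.79, 3.14, 3.14, 3.14].

INTERFACE

Orientations are given as a unit quaternion [x, y, z, w].
In Python, from station import bot gives the robot as it stands.
- The arm moves only by the shell command python3 -m creep 'ROWS' [FORCE]. ROWS is JSON, a list of rows, each a list of 5 numbers: the opening in per cent of the stroke, from 0 (shut) to 100 (fully open), then the shift along the tool's x, y, z in m, then the turn about the tool's x in rad. A call has 1 to 12 rows; each row is the pose to reach, as a shift and turn from the pose commanded when the call began, along the tool's axes at that moment; what a row does not reach only later rows make up. A row lasts 1/10 s, in which the tool goes at most 50 mm and 8.59 degrees, less where a joint would pass 70% of its speed; a pose out of reach is approached as far as the arm can. A call with a gripper value outside its range is refused whole. The fingers move at their own pace and stop on an object; FORCE is the grip in N (left out, the last holds). Time passes only in rows, so rows that repeat a pose let the fingers close. It gives the time, the measured TCP pose, the force and the opening at its end, in the units of the state.
- bot.get_state(): the state, without advancing time (a new reading comes with each control period).
- bot.capture(name): name is "side" or "top"; returns the picture (384x512x3 uint8, blue, green, red); there is no depth.
- bot.get_calibration(name): a dict with "fx", "fy", "cx", "cy" (pixels), "dist" ([k1, k2, p1, p2, k3] as OpenCV has them; the pictures are not rectified), "T" (4x4, takes a point from camera to world coordinates). Camera axes: x right, y up, looking along -z (the intrinsics and any distortion apply to the point x, -y, -z); pixel columns grow to the right and rows downward; lengths in mm; the calibration is good to about 2 mm. A picture is of the moment at which its call begins. get_calibration takes no time and is no camera call.
- bot.job_done(): hands the job in, once; it reports no verdict.
Trained networks look in the newest picture that a camera, given by its name, has taken for a name from the list of things; names that differ only in an ending like _2 or _b are one class to them, and where a whole thing is asked for, a point or a joint stands for the part that bears it (a point fixed in the world has none). Each returns a list of dicts, best first, with "confidence" (0 to 1); they miss things now and then, are a little off and sometimes report something else, mostly with a low value. They report only what shows in the picture. A call takes as long as a camera call. They do not tell look-alikes from the thing itself.
- bot.silhouettes(camera, name): "mask" (384x512 bool, what is visible of it) and "pixel" ([column, row] in pixels, amid what is visible of it).
- bot.place_of(camera, name): "pixel" ([column, row] in pixels: a listed point, or the origin of a listed thing).
The state is a dict: "time": time; "joint_positions": joint angles; "qd": joint speeds; "tau": joint torques, N m; "position": TCP position; "orientation": TCP orientation; "wrist_force": force on the tool from outside, world axes, zero at the start; "moment": the same for the moment, N m; "width": finger opening in mm.
Only numpy, scipy, OpenCV 4.12 (cv2) and the standard library are available. Lean on these libraries where they do the work, as an engineer would, in place of code of your own. Each camera call takes 0.05 s, during which the arm holds its last target. There are 200 camera calls.

TASK

The plywood chest on the stuffing bench has a two-leaf cover whose front leaf was left half raised: push the front leaf right over until it lies flat on top of the rear leaf, keeping the rear leaf shut. Then put the two stepped steel cups from the bench away by nesting them upright in the matching cup that stands in the chest's open bay, so that all three are fully seated in one stack, still in the bay. Leave the cover folded back and do not disturb the other things on the bench or in the chest.

Things in the scene. Friction and masses are not known exactly. Their poses are not given: they have to be found in the camera images.
- chest: fixed open-topped plywood chest, 270 mm deep (x), 300 wide (y), 130 high, walls 12 mm, floor 10 mm thick, with a two-leaf cover on top; varied place and yaw. Origin at the centre of its underside, on the bench; x points from its front to its back, y to its left, z up. A wall across at x = 0 parts the front bay from the rear bay, which stays covered.
- bay (a point): centre of the floor of the front bay's right part, where the cup stands: 10 mm above the bench; axes as the chest. Inside it measures 117 mm (x) by 193 mm (y), up to the chest's rim 120 mm above this floor. A board 100 mm high parts it from the bay's left part (75 mm wide), which holds a thread reel.
- leaf_hinge (a point): middle of the piano hinge joining the cover's two leaves (rear leaf shut): 141 mm above the chest's origin; axes as the chest, the hinge runs along y. Both leaves are 10 mm plywood, 300 mm wide; the front leaf reaches 145 mm from the hinge, the rear leaf 135 mm, to its own hinge on the chest's back edge. Folded back, they reach up to 152 mm above the bench.
- front_leaf (a joint): front leaf's angle q about the piano hinge: 0 shut, 1.57 upright, 3.14 folded flat on the rear leaf (a stop; 2 mm gap). Starts at 0.65 to 1.35. Its free edge (top face) is at x = -145 cos q, z = 141 + 145 sin q mm in the chest's frame; its 10 mm lie on the underside. Stiff hinge: it stays wherever it is left, past upright too, and takes 2 to 5 N near its edge.
- rear_leaf (a joint): rear leaf's angle about the chest's back edge: 0 shut (a stop), growing as it lifts; starts shut. Its hinge is stiffer than the piano hinge, so a push square to the front leaf leaves it shut; if lifted it stays up until pressed down.
- cup_bay_mid (a point): steel cup, 66 mm tall, 60 to 130 g: upper 24 mm a straight collar 68 mm across (63 inside), then a step in to a body tapering from 58 mm to 41 at the foot. Nested, its step sits on the rim below (24 mm a cup, 2 mm play all round). Point: on its axis half-way up, 33 mm over its foot; z is its axis. This one stands in the right part of the front bay, under the front leaf.
- cup_a_mid (a point): steel cup, 66 mm tall, 60 to 130 g: upper 24 mm a straight collar 68 mm across (63 inside), then a step in to a body tapering from 58 mm to 41 at the foot. Nested, its step sits on the rim below (24 mm a cup, 2 mm play all round). Point: on its axis half-way up, 33 mm over its foot; z is its axis. This one is on the bench, right of the chest.
- cup_b_mid (a point): steel cup, 66 mm tall, 60 to 130 g: upper 24 mm a straight collar 68 mm across (63 inside), then a step in to a body tapering from 58 mm to 41 at the foot. Nested, its step sits on the rim below (24 mm a cup, 2 mm play all round). Point: on its axis half-way up, 33 mm over its foot; z is its axis. This one is on the bench, right of the chest.
- thread: bystander: dark thread spool standing, 54 mm across, 100 mm high; origin at the centre of its underside
- reel: bystander: low brown thread reel standing, 56 mm across, 50 mm high; origin at the centre of its underside
- can: bystander: closed grey can with a blank paper band, 56 mm across, 95 mm high; origin at the centre of its underside
- tin: bystander: straight-sided open steel tin (no step, not one of the cups), 56 mm across, 80 mm high; origin at the centre of its underside
- bay_reel: bystander: thread reel standing in the left part of the chest's front bay, 48 mm across, 70 mm high; origin at the centre of its underside
- mallet: bystander: wooden mallet lying on the bench, 258 mm long along its x, head 55 x 95 x 60 mm high at its +x end, handle 22 mm thick; origin under its middle
- awl: bystander: awl with a wooden handle lying on the bench, 180 mm long along its x, 26 mm thick; origin under its middle
- wax: bystander: block of yellow wax, 55 x 85 x 28 mm high; origin at the centre of its underside
Things that resemble listed ones, but are neither listed nor needed, are in the scene too. Leave any yellow look-alike of the part that bears cup_a_mid alone. Leave any turquoise look-alike of the part that bears cup_b_mid alone.

How it is judged (in metres and radians):
On the way, in this order (a step that is already met when the one before it is completed fails the run):
1. the front leaf lies flat on the rear leaf and the rear leaf is shut (value of joint front_leaf above 3.06 rad and value of joint rear_leaf below 0.05 rad), for 0.2 s.
2. both cups from the bench are nested in the cup in the bay (angle between each of cup_bay_mid, cup_a_mid, cup_b_mid's own z axis and vertical below 0.09 rad and horizontal distance between each of cup_a_mid, cup_b_mid and cup_bay_mid below 0.009 m and x of cup_bay_mid in the frame of chest between -0.11 and -0.02 m and y of cup_bay_mid in the frame of chest between -0.12 and 0.035 m and z of cup_bay_mid in the frame of chest between 0.038 and 0.049 m and ((z of cup_a_mid in the frame of chest between 0.062 and 0.072 m and z of cup_b_mid in the frame of chest between 0.085 and 0.097 m) or (z of cup_b_mid in the frame of chest between 0.062 and 0.072 m and z of cup_a_mid in the frame of chest between 0.085 and 0.097 m))), for 0.2 s.
At the end, for the whole second after the job is handed in: Front leaf flat on the rear leaf (above 3.06 rad), rear leaf shut (below 0.05); three cups in one upright stack (within 5 degrees) in the bay's right part, its own cup lowest, on the floor; the others, either order, within 9 mm of its axis and 24 and 48 mm (within 5) above it; all released (all of step 1 and all of step 2); the robot touches nothing.
It fails at once if another thing on the bench or in the chest is disturbed (moved more than 30 mm) (distance of any of thread, reel, can, tin, bay_reel, mallet, awl, wax from where it was at the start of the episode above 0.03 m).
It also fails if it takes over 69 s, if anything falls off the work surface, if the arm or the gripper's body presses on something with over 40 N, if the wrist force passes 120 N, or if a joint passes its speed limit or range.

## Working session

There is one attempt and no reset: what is moved stays moved. The work goes in short steps, Python scripts to look and compute and a shell command to move; the robot and the scene stay as the last step left them, time stands still between calls to the robot, and variables do not carry over. Pictures are saved under pics/ and viewed, about 8 in all and at most 12, crops included, and the job is handed in when it is done.

```bash
ls; mkdir -p pics
cat > h.py <<'E'
import numpy as np, cv2, json
from station import bot
from scipy.spatial.transform import Rotation as R
def ray(cam,px):
    c=bot.get_calibration(cam); K=np.array([[c['fx'],0,c['cx']],[0,c['fy'],c['cy']],[0,0,1]])
    u=cv2.undistortPoints(np.array([[px]],float),K,np.array(c['dist'],float))[0,0]
    T=np.array(c['T']); d=T[:3,:3]@np.array([u[0],-u[1],-1]); return T[:3,3],d
def atz(cam,px,z):
    o,d=ray(cam,px); return o+d*(z-o[2])/d[2]
def proj(cam,P):
    c=bot.get_calibration(cam); K=np.array([[c['fx'],0,c['cx']],[0,c['fy'],c['cy']],[0,0,1]])
    T=np.array(c['T']); p=(np.atleast_2d(P)-T[:3,3])@T[:3,:3]; p=p*[1,-1,-1]
    return cv2.projectPoints(p,np.zeros(3),np.zeros(3),K,np.array(c['dist'],float))[0][:,0]
def tri(p1,p2):
    o1,d1=ray('side',p1);o2,d2=ray('top',p2)
    s=np.linalg.lstsq(np.c_[d1,-d2],o2-o1,rcond=None)[0]
    a=o1+d1*s[0];b=o2+d2*s[1]; return (a+b)/2,np.linalg.norm(a-b)
def tool(dw):
    s=bot.get_state(); return R.from_quat(s['orientation']).inv().apply(dw)
E
python3 - <<'E'
from h import *
for c in('side','top'):
    cv2.imwrite(f'pics/{c}0.png',bot.capture(c)); k=bot.get_calibration(c); print(c,k['fx'],np.round(k['T'],2).tolist())
    for n in('chest','bay','leaf_hinge','front_leaf','cup_a_mid','cup_bay_mid','thread','reel','can','tin','bay_reel','mallet','awl','wax'):
        for f in ('place_of','silhouettes'):
          if f=='silhouettes' and n in('bay','leaf_hinge'):continue
          try: print(c,n,f[:3],[(np.round(r['pixel']).astype(int).tolist(),round(r['confidence'],2)) for r in getattr(bot,f)(c,n)])
          except Exception as e: print(n,f,e)
print(bot.get_state())
E
```

```text
pics
side 355.38171577760437 [[0.98, 0.1, -0.16, 381.47], [-0.19, 0.57, -0.8, -788.07], [0.01, 0.82, 0.58, 710.07], [0.0, 0.0, 0.0, 1.0]]
side chest pla [([253, 199], 0.96), ([240, 198], 0.64)]
side chest sil [([257, 187], 0.81)]
side bay pla [([235, 204], 0.96)]
side leaf_hinge pla [([255, 160], 0.83)]
front_leaf place_of it knows: awl, bay, bay_reel, can, chest, cup_a_mid, cup_b_mid, cup_bay_mid, leaf_hinge, mallet, reel, thread, tin, wax
side front_leaf sil [([248, 152], 0.81)]
side cup_a_mid pla [([223, 242], 0.77), ([244, 275], 0.7)]
side cup_a_mid sil [([243, 272], 0.91), ([222, 237], 0.9)]
side cup_bay_mid pla [([237, 199], 0.64)]
side cup_bay_mid sil [([236, 192], 0.63)]
side thread pla [([261, 373], 0.68), ([240, 203], 0.38)]
side thread sil [([261, 361], 0.59)]
side reel pla [([281, 274], 0.55)]
side reel sil [([281, 268], 0.74)]
side can pla [([308, 354], 0.66)]
side can sil [([310, 342], 0.76)]
side tin pla [([244, 318], 0.83)]
side tin sil [([244, 306], 0.96), ([310, 343], 0.7), ([258, 186], 0.6)]
side bay_reel pla []
side bay_reel sil []
side mallet pla [([352, 293], 0.
[... 1629 characters left out ...]
9, 178], 0.16)]
{'time': 2.6, 'joint_positions': array([ 1.32758445e+00,  3.53008373e-01,  1.63340086e+00, -8.11191767e-06,
        1.15520414e+00, -2.41581191e-03]), 'qd': array([-2.62350065e-03,  7.01532209e-04, -2.64952584e-05,  2.47418526e-03,
       -8.82052647e-04,  1.59027512e-03]), 'tau': array([-1.02936930e-03, -5.93753064e+01, -3.34564769e+01,  6.96954760e-02,
        1.57377374e-02, -1.34324402e-06]), 'position': array([149.05943782, 606.96429192, 214.57736631]), 'orientation': array([-0.43633426,  0.55643758,  0.43632111,  0.55642926]), 'wrist_force': array([-0.32971458,  0.47832279, -0.27135075]), 'moment': array([0.00602775, 0.01958858, 0.00094971]), 'width': 91.55728047161072}
```

Run:
```python
import cv2,numpy as np
s=cv2.imread('pics/side0.png');t=cv2.imread('pics/top0.png')
a=cv2.resize(s[110:384,140:400],None,fx=1.54,fy=1.54,interpolation=2);b=cv2.resize(t[90:290,70:440],None,fx=1.08,fy=1.08)
cv2.imwrite('pics/s.png',cv2.resize(s[110:384,130:400],None,fx=2.15,fy=2.15,interpolation=2))
cv2.imwrite('pics/t.png',cv2.resize(t[90:290,70:440],None,fx=2.15,fy=2.15,interpolation=2))
```

```text
(no output)
```

View pics/s.png

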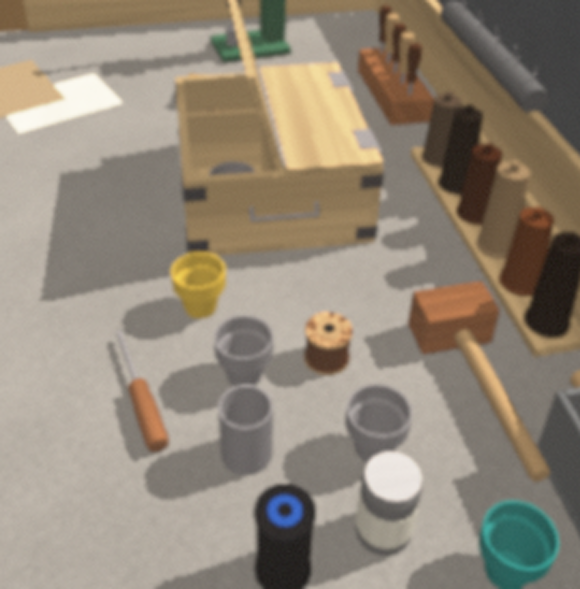

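View pics/t.png

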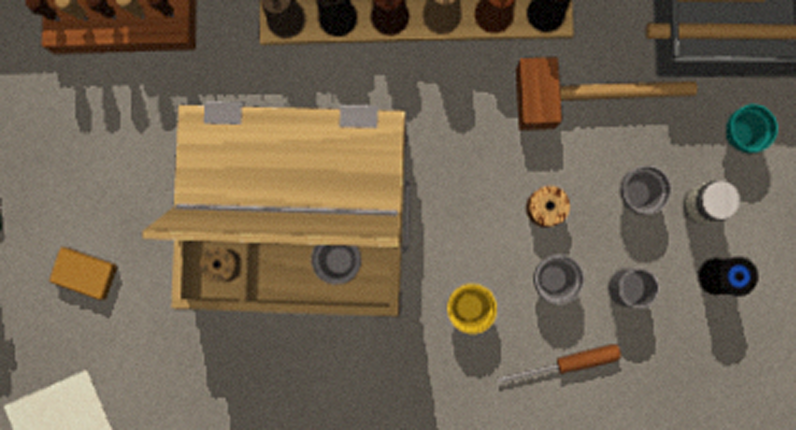

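Run:
```python
from h import *
from scipy.optimize import least_squares as LS
t=lambda x,y:[x/2.15+70,y/2.15+90]; s=lambda x,y:[x/2.15+130,y/2.15+110]
C=[('top',(135,150,141),t(180,106)),('top',(135,-150,141),t(404,113)),('top',(0,-150,141),t(402,215)),('top',(0,150,141),t(174,206)),
('top',(-135,150,130),t(173,306)),('top',(-135,-150,130),t(398,314)),('side',(-135,-150,130),s(187,187)),('side',(-135,150,130),s(178,78)),
('side',(135,-150,141),s(380,162)),('side',(135,150,141),s(337,65)),('side',(-135,-150,0),s(190,249)),('side',(135,-150,0),s(375,238))]
def W(p,q): q=np.array(q,float);c,sn=np.cos(p[2]),np.sin(p[2]);return np.array([p[0]+c*q[0]-sn*q[1],p[1]+sn*q[0]+c*q[1],q[2]])
f=lambda p:np.ravel([proj(c,W(p,q))[0]-x for c,q,x in C])
r=LS(f,[480,150,0],loss='soft_l1');p=r.x;print('chest',p,np.round(r.fun.reshape(-1,2),1).tolist())
for q in (.9,1,1.1,1.2,1.3,1.4):
  print(q,[np.round(proj(c,W(p,(-145*np.cos(q),y,141+145*np.sin(q))))[0],1).tolist() for c in('top','side') for y in(150,-150)])
print('bay',W(p,(-64,-41,10)))
inv=lambda w:np.array([np.cos(p[2])*(w[0]-p[0])+np.sin(p[2])*(w[1]-p[1]),-np.sin(p[2])*(w[0]-p[0])+np.cos(p[2])*(w[1]-p[1])])
g=atz('top',[226,209],43);print('baycup',g,inv(g), 'rim', atz('top',t(337,261),76))
for n,a,b in[('A',(244,275),(329,218)),('B',s(378,424),None),('tin',(244,318),(364,225)),('yel',(223,242),(289,229))]:
  if b: print(n,tri(a,b))
  print(n,atz('side',a,33),b and atz('top',b,33))
print('A rim top',atz('top',t(558,278),66),'side',atz('side',s(244,341),66)); print('B rim top',atz('top',t(645,189),66),atz('side',s(378,413),66))
for n,px,h in[('thread',t(739,276),100),('can',t(719,200),95),('reel',t(549,206),50),('tin',t(634,285),75)]:print(n,atz('top',px,h)[:2])
print('awl',atz('top',t(620,350),13),atz('top',t(500,380),5))
print(R.from_quat(bot.get_state()['orientation']).as_matrix().round(3))
```

```text
chest [ 5.60727594e+02  1.75268937e+02 -4.40424448e-02] [[-0.6, -1.0], [0.5, -1.7], [-0.0, -1.3], [-0.1, -0.2], [-0.6, 1.0], [0.4, 0.9], [-2.1, -1.7], [-1.6, -0.4], [1.9, -0.1], [0.3, -1.4], [-0.9, 4.5], [0.0, 2.1]]
0.9 [[138.4, 217.4], [255.4, 221.2], [222.4, 111.6], [229.2, 155.3]]
1 [[137.7, 212.7], [255.5, 216.6], [225.8, 109.0], [233.6, 152.2]]
1.1 [[137.1, 207.7], [255.7, 211.5], [229.6, 106.7], [238.4, 149.5]]
1.2 [[136.6, 202.4], [255.8, 206.1], [233.5, 104.8], [243.4, 147.2]]
1.3 [[136.4, 196.9], [255.9, 200.5], [237.6, 103.3], [248.6, 145.3]]
1.4 [[136.3, 191.2], [256.1, 194.8], [241.9, 102.2], [254.0, 143.9]]
bay [494.9844987  137.12650084  10.        ]
baycup [500.69334728 120.40555961  43.        ] [-57.56049428 -57.45337637] rim [492.89206377 115.66034305  76.        ]
A (array([ 467.74509978, -190.54316359,   36.35927688]), np.float64(3.006318629448193))
A [ 466.67276601 -187.40343217   33.        ] [ 469.23163422 -191.2486198    33.        ]
B [ 590.86666788 -308.80508366   33.        ] None
tin (array([ 447.22466261, -301.72905603,   18.67890566]), np.float64(2.623141768642832))
tin [ 447.13853902 -311.95118053   33.        ] [ 446.19282226 -298.20519038   33.        ]
yel (array([432.67533787, -68.11273668,  41.46105361]), np.float64(10.62097378004762))
yel [427.97216162 -58.44581079  33.        ] [437.75684656 -69.07417339  33.        ]
A rim top [ 465.404771   -187.66722245   66.        ] side [ 464.45847272 -196.28092366   66.        ]
B rim top [ 586.90472625 -312.19353979   66.        ] [ 584.62001456 -319.01168853   66.        ]
thread [ 464.00257607 -430.59715111]
can [ 568.11202281 -407.40280751]
reel [ 566.10847222 -179.64461747]
tin [ 454.13298243 -291.15130607]
awl [ 360.45970032 -283.64345326   13.        ] [ 319.92618125 -111.01461585    5.        ]
[[ 0.    -0.971  0.238]
 [-0.     0.238  0.971]
 [-1.    -0.    -0.   ]]
```

```bash
python3 -m creep '[[0,-0.036,-0.05,-0.04,-0.05],[0,-0.036,-0.09,-0.07,-0.1],[0,-0.036,-0.13,-0.1,-0.15],[0,-0.036,-0.165,-0.135,-0.196],[0,-0.036,-0.2,-0.165,-0.196],[0,-0.036,-0.235,-0.195,-0.196],[0,-0.036,-0.27,-0.225,-0.196],[0,-0.036,-0.305,-0.255,-0.196],[0,-0.036,-0.34,-0.285,-0.196],[0,-0.036,-0.375,-0.315,-0.196],[0,-0.036,-0.4,-0.335,-0.196],[0,-0.036,-0.414,-0.343,-0.196]]' 20; python3 -c "
from h import *
s=bot.get_state();print(s['joint_positions'],R.from_quat(s['orientation']).as_matrix().round(3))"
```

```text
time: 3.8
position: [470.6, 173.0, 250.8]
orientation: [-0.488, 0.512, 0.488, 0.512]
wrist_force: [-0.2, -0.1, -0.0]
width: 0.4
[ 3.49553327e-01  1.22546368e-01  1.85128948e+00 -4.23734493e-04
  1.16730784e+00 -1.17382493e+00] [[ 0.001 -0.999  0.047]
 [-0.     0.047  0.999]
 [-1.    -0.001 -0.   ]]
```

```bash
python3 -m creep '[[0,0,-0.012,0,0],[0,0,-0.022,0,0],[0,0,-0.03,0,0],[0,0,-0.038,0,0],[0,0,-0.046,0,0],[0,0,-0.054,0,0],[0,0,-0.062,0,0],[0,0,-0.071,0,0],[0,0,-0.08,0,0],[0,0.001,-0.09,0,0],[0,0.002,-0.1,0,0],[0,0.003,-0.109,0,0]]'
```

```text
time: 5.0
position: [578.9, 170.1, 247.1]
orientation: [-0.488, 0.511, 0.489, 0.511]
wrist_force: [-2.4, 0.9, -1.0]
width: 0.4
```

Run:
```python
from h import *
im=[bot.capture(c) for c in('side','top')]
cv2.imwrite('pics/p1.png',np.vstack([cv2.resize(im[0][60:260,130:400],(540,400)),cv2.resize(im[1][110:250,100:370],(540,280))])[:600])
```

```text
(no output)
```

View pics/p1.png

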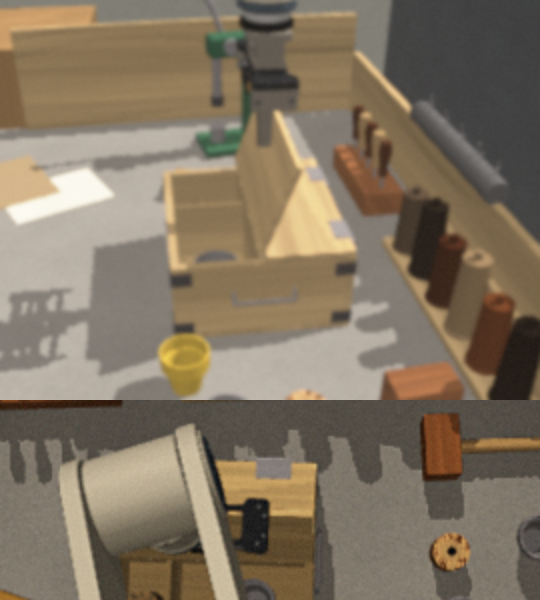

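```bash
python3 -m creep '[[0,0.003,-0.012,0,0],[0,0.009,-0.024,0,0],[0,0.016,-0.035,0,0],[0,0.025,-0.045,0,0],[0,0.034,-0.054,0,0],[0,0.043,-0.062,0,0],[0,0.052,-0.067,0,0],[0,0.061,-0.072,0,0],[0,0.07,-0.076,0,0],[0,0.079,-0.079,0,0],[0,0.088,-0.081,0,0],[0,0.095,-0.082,0,0]]'
python3 -m creep '[[0,0.002,0,0,0],[0,0.003,0,0,0],[0,0.004,0,0,0],[0,0.004,0,0,0]]'
```

```text
time: 6.3
position: [660.0, 166.6, 151.8]
orientation: [-0.489, 0.511, 0.489, 0.511]
wrist_force: [-8.7, -1.9, 53.0]
width: 0.6
time: 6.7
position: [660.0, 166.7, 152.1]
orientation: [-0.489, 0.511, 0.489, 0.511]
wrist_force: [-11.0, -3.2, 27.8]
width: 0.3
```

```bash
python3 -m creep '[[0,-0.04,0,0,0],[0,-0.08,0,0,0],[50,-0.1,0.02,-0.04,0],[100,-0.1,0.04,-0.08,0],[100,-0.1,0.06,-0.12,0],[100,-0.1,0.08,-0.165,0],[100,-0.1,0.1,-0.21,0],[100,-0.1,0.12,-0.25,0],[100,-0.1,0.14,-0.29,0],[100,-0.08,0.16,-0.33,0],[100,-0.06,0.175,-0.36,0],[100,-0.04,0.177,-0.365,0]]'
python3 -m creep '[[100,0,0,0,0],[100,0,0,0,0]]'
python3 - <<'E'
from h import *
im=[bot.capture(c) for c in('side','top')]
m={c:cv2.imwrite(f'pics/{c}1.png',i) for c,i in zip(('side','top'),im)}
cv2.imwrite('pics/p2.png',np.vstack([cv2.resize(im[0][200:350,180:380],(560,420),interpolation=2)]))
for c in('side','top'):
  for n in('cup_a_mid','cup_bay_mid','chest'):
    print(c,n,[(np.round(r['pixel'],1).tolist(),round(r['confidence'],2)) for r in bot.place_of(c,n)])
cv2.imwrite('pics/p3.png',cv2.resize(im[1][110:280,130:400],None,fx=2.6,fy=2.6,interpolation=2))
s=bot.get_state();print(s['position'],s['joint_positions'],R.from_quat(s['orientation']).as_matrix().round(3))
E
```

```text
time: 7.9
position: [465.2, -192.7, 188.1]
orientation: [-0.488, 0.512, 0.488, 0.512]
wrist_force: [0.2, 0.1, 0.5]
width: 78.4
time: 8.1
position: [467.1, -190.0, 188.8]
orientation: [-0.488, 0.511, 0.489, 0.511]
wrist_force: [-0.1, 0.3, -0.2]
width: 91.8
side cup_a_mid [([222.0, 242.3], 0.96), ([242.9, 274.2], 0.72)]
side cup_bay_mid []
side chest [([257.0, 199.2], 0.71)]
top cup_a_mid [([287.8, 232.4], 0.62), ([327.2, 217.7], 0.4)]
top cup_bay_mid [([230.3, 208.6], 0.58), ([365.7, 179.2], 0.54)]
top chest [([210.3, 189.4], 0.69), ([230.6, 211.4], 0.37)]
[ 467.33869122 -189.85699949  188.99857232] [-3.88835722e-01  1.93680116e-01  1.91399250e+00 -3.56239547e-05
  1.03322686e+00 -1.91553992e+00] [[ 0.001 -0.999  0.044]
 [-0.     0.044  0.999]
 [-1.    -0.001 -0.   ]]
```

View pics/p2.png

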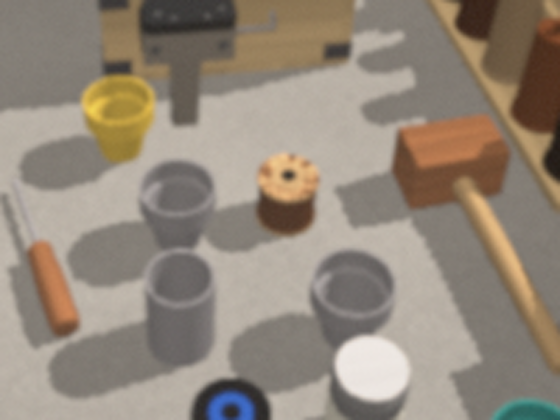

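View pics/p3.png

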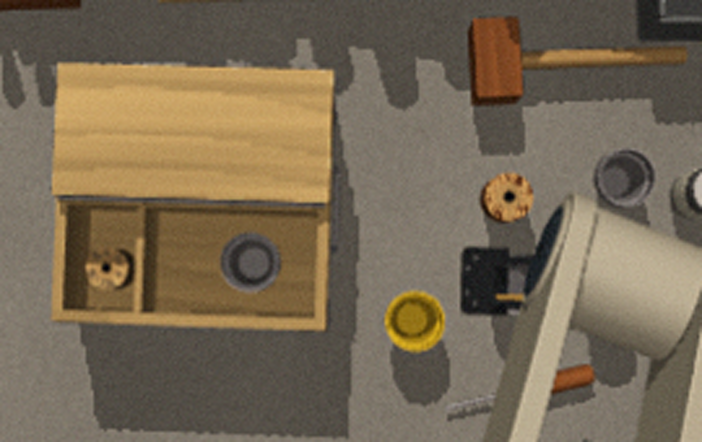

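```bash
python3 -m creep '[[100,0.03,0,0,0],[100,0.06,0,0,0],[100,0.09,0,0,0],[100,0.115,0,0,0],[100,0.135,0,0,0],[100,0.144,0,0,0],[100,0.144,0,0,0],[60,0.144,0,0,0],[60,0.144,0,0,0],[60,0.144,0,0,0],[60,0.144,0,0,0],[60,0.144,0,0,0]]' 25
python3 - <<'E'
from h import *
im=cv2.imread('pics/top1.png')
for n,z in(('bay',76),('B',66)):
    cx,cy={'bay':(226,211),'B':(370,178)}[n]
    g=cv2.cvtColor(cv2.resize(im[cy-25:cy+25,cx-25:cx+25],None,fx=6,fy=6,interpolation=2),6)
    h=cv2.HoughCircles(g,cv2.HOUGH_GRADIENT_ALT,1,5,param1=150,param2=.6,minRadius=45,maxRadius=85)
    for c in ([] if h is None else h[0][:4]): 
        px=[(c[0]+.5)/6-.5+cx-25,(c[1]+.5)/6-.5+cy-25]; print(n,np.round(px,1),c[2]/6,atz('top',px,z).round(1))
E
```

```text
time: 9.7
position: [467.6, -190.3, 45.5]
orientation: [-0.489, 0.511, 0.488, 0.511]
wrist_force: [-0.1, 1.4, 6.8]
width: 68.8
bay [225.8 210.6] 8.675982 [495.3 118.6  76. ]
B [369.2 179.6] 9.429216 [ 581.9 -309.8   66. ]
B [368.4 177.8] 10.570275 [ 587.4 -307.4   66. ]
B [368.4 177.8] 8.785426 [ 587.4 -307.4   66. ]
B [371.4 178.1] 11.056171 [ 586.3 -316.5   66. ]
```

```bash
python3 -m creep '[[60,-0.03,0,0,0],[60,-0.07,0,0,0],[60,-0.11,0,0,0],[60,-0.15,-0.002,0.03,0],[60,-0.16,-0.004,0.07,0],[60,-0.16,-0.006,0.11,0],[60,-0.16,-0.008,0.15,0],[60,-0.16,-0.01,0.19,0],[60,-0.16,-0.012,0.23,0],[60,-0.16,-0.014,0.265,0],[60,-0.16,-0.015,0.295,0],[60,-0.16,-0.015,0.31,0]]'
python3 -m creep '[[60,0,0,0,0],[60,0,0,0,0]]'
python3 - <<'E'
from h import *
im=bot.capture('side');cv2.imwrite('pics/side2.png',im);s=bot.get_state();p=s['position'];print(p)
for n in('cup_a_mid','cup_bay_mid'):
    print(n,[(np.round(r['pixel'],1).tolist(),round(r['confidence'],2)) for r in bot.place_of('side',n)])
e=proj('side',[p+[0,0,-11],p+[0,0,22],p+[10,0,-11]]);print('expected mid,rim,+x',e.round(1).tolist())
cx,cy=e[0].astype(int);im=im.copy()
cv2.imwrite('pics/p4.png',cv2.resize(im[cy-70:cy+70,cx-80:cx+80],None,fx=4,fy=4,interpolation=2));print(cx-80,cy-70)
E
```

```text
time: 10.9
position: [495.7, 121.0, 204.7]
orientation: [-0.489, 0.511, 0.489, 0.511]
wrist_force: [0.2, -0.5, -0.4]
width: 68.8
time: 11.1
position: [495.5, 118.3, 204.5]
orientation: [-0.489, 0.511, 0.489, 0.511]
wrist_force: [0.8, -0.1, -1.5]
width: 68.2
[495.57103472 117.89506366 204.47867643]
cup_a_mid [([221.3, 238.4], 0.97), ([234.1, 156.8], 0.73)]
cup_bay_mid [([238.3, 201.6], 0.66)]
expected mid,rim,+x [[237.0, 158.2], [236.8, 148.2], [240.4, 157.9]]
157 88
```

View pics/p4.png

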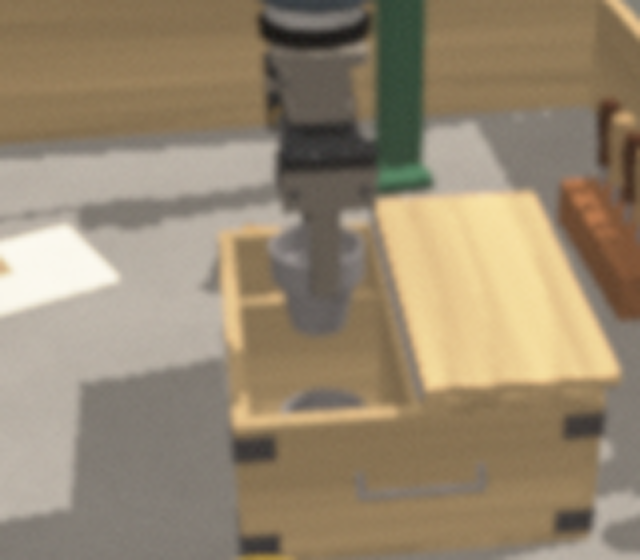

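Run:
```python
from h import *
for P in [(495,118,76),(495,118,45),(500,118,76),(495.6,118,204.5-11),(495.6,118,204.5+22),(495.6,118,204.5-44)]: print(P,proj('side',P).round(1))
im=cv2.imread('pics/side2.png');cv2.imwrite('pics/p5.png',cv2.resize(im[132:206,205:270],(640,592*74*10//740),interpolation=2))
```

```text
(495, 118, 76) [[237.7 191.1]]
(495, 118, 45) [[237.9 199.1]]
(500, 118, 76) [[239.3 190.9]]
(495.6, 118, 193.5) [[237.  158.2]]
(495.6, 118, 226.5) [[236.8 148.2]]
(495.6, 118, 160.5) [[237.3 167.8]]
```

```bash
python3 -m creep '[[60,0.02,0,0,0],[60,0.04,0,0,0],[60,0.06,0,0,0],[60,0.075,0,0,0],[60,0.083,0,0,0],[60,0.091,0,0,0],[60,0.099,0,0,0],[60,0.105,0,0,0],[60,0.111,0,0,0],[60,0.115,0,0,0],[60,0.119,0,0,0],[60,0.121,0,0,0]]'
python3 -m creep '[[60,0.001,0,0,0],[60,0.002,0,0,0],[60,0.002,0,0,0]]'
```

```text
time: 12.45
position: [495.8, 118.9, 83.3]
orientation: [-0.489, 0.511, 0.489, 0.511]
wrist_force: [0.4, -1.1, 0.2]
width: 68.6
time: 12.75
position: [495.9, 118.9, 81.7]
orientation: [-0.489, 0.511, 0.489, 0.511]
wrist_force: [0.5, -0.3, -0.9]
width: 68.3
```

```bash
python3 -m creep '[[60,0.001,0,0,0],[60,0.002,0,0,0],[60,0.003,0,0,0],[60,0.003,0,0,0]]'
python3 -m creep '[[95,0,0,0,0],[95,0,0,0,0],[95,0,0,0,0],[95,0,0,0,0],[95,-0.02,0,0,0],[95,-0.05,0,0,0],[95,-0.085,0,0,0],[95,-0.12,0,0,0],[95,-0.12,0,0,0]]'
```

```text
time: 13.15
position: [496.6, 118.9, 79.5]
orientation: [-0.489, 0.511, 0.488, 0.511]
wrist_force: [-0.4, -1.4, 8.1]
width: 68.7
time: 14.05
position: [498.5, 119.6, 202.9]
orientation: [-0.49, 0.509, 0.487, 0.513]
wrist_force: [-0.4, 0.6, -0.9]
width: 87.6
```

```bash
python3 -m creep '[[95,0,-0.01,-0.03,0],[95,0,-0.02,-0.07,-0.1],[95,0,-0.03,-0.11,-0.2],[95,0,-0.04,-0.15,-0.3],[95,0,-0.05,-0.19,-0.4],[95,0,-0.06,-0.23,-0.4],[95,0,-0.07,-0.27,-0.4],[95,0,-0.08,-0.31,-0.4],[95,0,-0.09,-0.35,-0.4],[95,0,-0.1,-0.39,-0.4],[95,0,-0.105,-0.415,-0.4],[95,0,-0.107,-0.425,-0.4]]'
python3 -m creep '[[95,0,0,0,0],[95,0,0,0,0]]'
python3 - <<'E'
from h import *
s=bot.get_state();p=s['position'];print(p,R.from_quat(s['orientation']).as_matrix().round(3))
im=[bot.capture(c) for c in('side','top')]
for c in('side','top'):
  print(c,[(np.round(r['pixel'],1).tolist(),round(r['confidence'],2)) for r in bot.place_of(c,'cup_b_mid')])
  print([(np.round(r['pixel'],1).tolist(),round(r['confidence'],2),np.ptp(np.nonzero(r['mask'])[1])) for r in bot.silhouettes(c,'cup_b_mid')])
print(proj('side',[(587,-310,33),(587,-310,66)]).round(1),proj('top',[(495,118,100)]).round(1))
a=cv2.resize(im[0][180:380,200:400],(600,600),interpolation=2)
b=cv2.resize(im[1][185:235,200:250],(200,200),interpolation=2);c=np.zeros((600,200,3),np.uint8);c[:200]=b
cv2.imwrite('pics/p6.png',np.hstack([a,c]))
g=cv2.cvtColor(cv2.resize(im[1][185:235,201:251],None,fx=6,fy=6,interpolation=2),6)
h=cv2.HoughCircles(g,cv2.HOUGH_GRADIENT_ALT,1,5,param1=150,param2=.6,minRadius=45,maxRadius=85)
for q in ([] if h is None else h[0][:4]):
  px=[(q[0]+.5)/6-.5+201,(q[1]+.5)/6-.5+185]; print(np.round(px,1),q[2]/6,atz('top',px,100).round(1))
E
```

```text
time: 15.25
position: [583.3, -312.6, 197.1]
orientation: [-0.58, 0.405, 0.58, 0.404]
wrist_force: [0.3, -0.0, 0.1]
width: 87.3
time: 15.45
position: [583.2, -309.2, 197.9]
orientation: [-0.58, 0.404, 0.581, 0.404]
wrist_force: [-0.1, 0.9, -1.2]
width: 87.3
[ 583.2107412  -309.24189038  197.90786941] [[-0.001 -0.938 -0.348]
 [ 0.001 -0.348  0.938]
 [-1.     0.001  0.001]]
side [([365.6, 367.3], 0.69), ([277.1, 272.2], 0.62), ([304.8, 308.1], 0.58)]
[([304.8, 303.3], 0.95, np.int64(30)), ([371.1, 363.2], 0.59, np.int64(37))]
top [([367.8, 178.3], 0.56), ([325.9, 185.6], 0.17)]
[]
[[304.3 307.9]
 [305.7 298.7]] [[225.3 210.5]]
[226.9 209.8] 9.887464 [497.2 113.2 100. ]
```

View pics/p6.png

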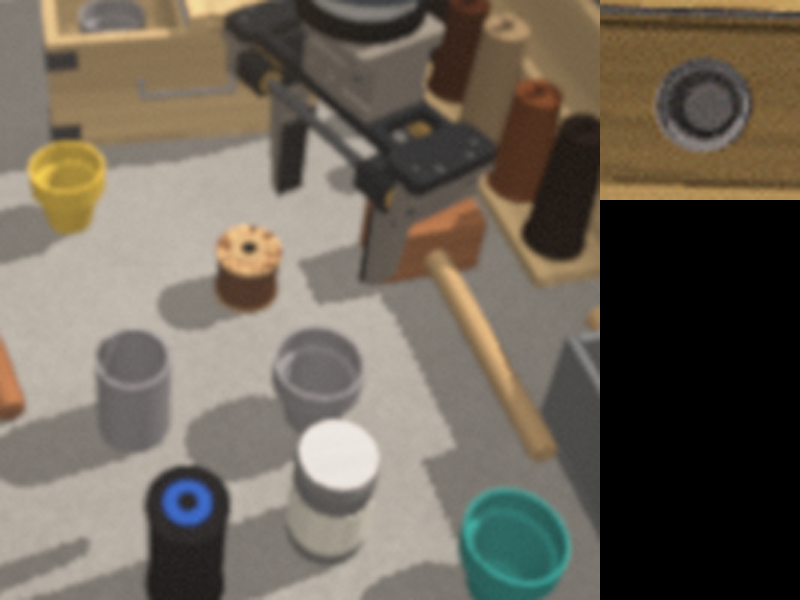

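```bash
python3 -m creep '[[95,0.03,-0.003,-0.002,0],[95,0.06,-0.003,-0.002,0],[95,0.09,-0.003,-0.002,0],[95,0.115,-0.003,-0.002,0],[95,0.14,-0.003,-0.002,0],[95,0.152,-0.003,-0.002,0],[95,0.152,-0.003,-0.002,0],[60,0.152,-0.003,-0.002,0],[60,0.152,-0.003,-0.002,0],[60,0.152,-0.003,-0.002,0],[60,0.152,-0.003,-0.002,0],[60,0.152,-0.003,-0.002,0]]' 25
```

```text
time: 16.95
position: [588.2, -311.9, 48.1]
orientation: [0.581, -0.404, -0.58, -0.404]
wrist_force: [0.0, -0.8, 6.4]
width: 69.1
```

```bash
python3 -m creep '[[60,-0.03,0,0,0],[60,-0.07,0,0,0],[60,-0.11,0,0,0],[60,-0.15,0,0.03,0.1],[60,-0.17,-0.007,0.07,0.2],[60,-0.17,-0.014,0.11,0.3],[60,-0.17,-0.02,0.15,0.4],[60,-0.17,-0.026,0.19,0.4],[60,-0.17,-0.032,0.23,0.4],[60,-0.17,-0.038,0.27,0.4],[60,-0.17,-0.043,0.31,0.4],[60,-0.17,-0.048,0.35,0.4]]'
python3 - <<'E'
from h import *
s=bot.get_state();p=s['position'];print(p,R.from_quat(s['orientation']).as_matrix().round(3),tool(np.array([495,118,p[2]])-p))
E
```

```text
time: 18.15
position: [509.7, 35.0, 216.9]
orientation: [-0.489, 0.511, 0.489, 0.511]
wrist_force: [0.3, 0.6, -1.2]
width: 69.1
[509.70083579  35.00152535 216.91390027] [[ 0.    -0.999  0.045]
 [ 0.     0.045  0.999]
 [-1.    -0.     0.   ]] [6.39067519e-04 1.84177928e+01 8.22535487e+01]
```

```bash
python3 -m creep '[[60,0,0.007,0.035,0],[60,0,0.014,0.065,0],[60,0,0.018,0.08,0],[60,0,0.02,0.084,0],[60,0,0.02,0.084,0],[60,0,0.02,0.084,0]]'
python3 - <<'E'
from h import *
im=bot.capture('side');s=bot.get_state();p=s['position'];print(p)
for n in('cup_a_mid','cup_bay_mid'):
    print(n,[(np.round(r['pixel'],1).tolist(),round(r['confidence'],2)) for r in bot.place_of('side',n)])
print(proj('side',[p+[0,0,-15],p+[0,0,18],p+[0,0,-48],[495,118,100],[500,118,100]]).round(1).tolist())
cv2.imwrite('pics/p7.png',cv2.resize(im[125:205,195:275],(600,600),interpolation=2))
E
```

```text
time: 18.75
position: [494.3, 117.7, 216.6]
orientation: [-0.489, 0.511, 0.489, 0.511]
wrist_force: [0.8, 0.1, -1.1]
width: 68.8
[494.38585855 117.472517   216.6332096 ]
cup_a_mid [([221.7, 242.7], 0.78), ([236.9, 194.1], 0.66)]
cup_bay_mid []
[[236.6, 155.9], [236.3, 145.8], [236.8, 165.6], [237.5, 184.7], [239.1, 184.5]]
```

View pics/p7.png

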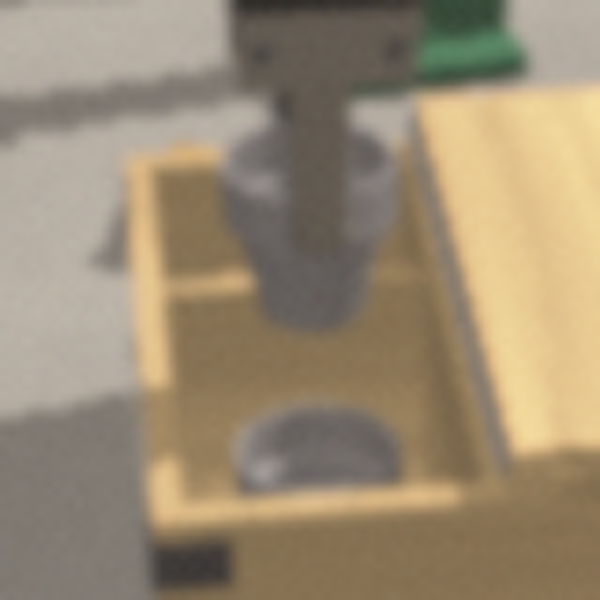

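```bash
python3 -m creep '[[60,0.02,-0.001,0.001,0],[60,0.04,-0.001,0.001,0],[60,0.055,-0.001,0.001,0],[60,0.063,-0.001,0.001,0],[60,0.071,-0.001,0.001,0],[60,0.079,-0.001,0.001,0],[60,0.086,-0.001,0.001,0],[60,0.092,-0.001,0.001,0],[60,0.098,-0.001,0.001,0],[60,0.103,-0.001,0.001,0],[60,0.107,-0.001,0.001,0],[60,0.107,-0.001,0.001,0]]'
python3 -m creep '[[60,0.001,0,0,0],[60,0.002,0,0,0],[60,0.003,0,0,0],[60,0.003,0,0,0]]'
```

```text
time: 20.1
position: [495.0, 119.3, 109.1]
orientation: [-0.489, 0.511, 0.489, 0.511]
wrist_force: [0.5, 0.1, 0.1]
width: 68.4
time: 20.5
position: [495.3, 119.3, 106.6]
orientation: [-0.489, 0.511, 0.489, 0.511]
wrist_force: [-0.6, -1.1, -0.6]
width: 68.3
```

```bash
python3 -m creep '[[60,0.001,0,0,0],[60,0.002,0,0,0],[60,0.002,0,0,0]]'
python3 -m creep '[[95,0,0,0,0],[95,0,0,0,0],[95,0,0,0,0],[95,0,0,0,0],[95,-0.02,0,0,0],[95,-0.05,0,0,0],[95,-0.085,0,0,0],[95,-0.12,0,0,0],[95,-0.12,0,-0.04,0],[95,-0.12,0,-0.08,0],[95,-0.12,0,-0.12,0]]'
python3 -m creep '[[95,0,0,-0.04,0],[95,0,0,-0.08,0],[95,0,0,-0.12,0],[95,0,0,-0.16,0],[95,0,0,-0.2,0],[95,0,0,-0.24,0],[95,0,0,-0.24,0]]'
python3 - <<'E'
from h import *
im=[bot.capture(c) for c in('side','top')]
print(proj('top',[(495,118,124)]).round(1),proj('side',[(495,118,124)]).round(1))
for c in('side','top'):
  print(c,[(np.round(r['pixel'],1).tolist(),round(r['confidence'],2)) for r in bot.place_of(c,'cup_b_mid')])
a=cv2.resize(im[0][135:215,195:315],(600,400),interpolation=2);b=cv2.resize(im[1][110:250,130:340],(300,200),interpolation=2)
d=cv2.resize(im[1][185:235,201:251],(200,200),interpolation=2)
c=np.zeros((600,600,3),np.uint8);c[:400]=a;c[400:,:300]=b;c[400:,300:500]=d
cv2.imwrite('pics/p8.png',c)
E
```

```text
time: 20.8
position: [496.2, 119.4, 106.0]
orientation: [-0.489, 0.511, 0.488, 0.512]
wrist_force: [-3.1, -1.3, 13.3]
width: 68.7
time: 21.9
position: [489.8, -1.6, 224.9]
orientation: [-0.489, 0.511, 0.489, 0.511]
wrist_force: [1.2, -0.3, 0.3]
width: 87.2
time: 22.6
position: [478.9, -244.3, 224.4]
orientation: [-0.488, 0.512, 0.487, 0.512]
wrist_force: [-0.1, 0.6, 0.7]
width: 87.8
[[224.6 210.4]] [[237.4 178.1]]
side [([370.7, 368.2], 0.73), ([234.6, 186.1], 0.48)]
top [([419.3, 146.3], 0.97), ([223.3, 210.9], 0.61)]
```

View pics/p8.png

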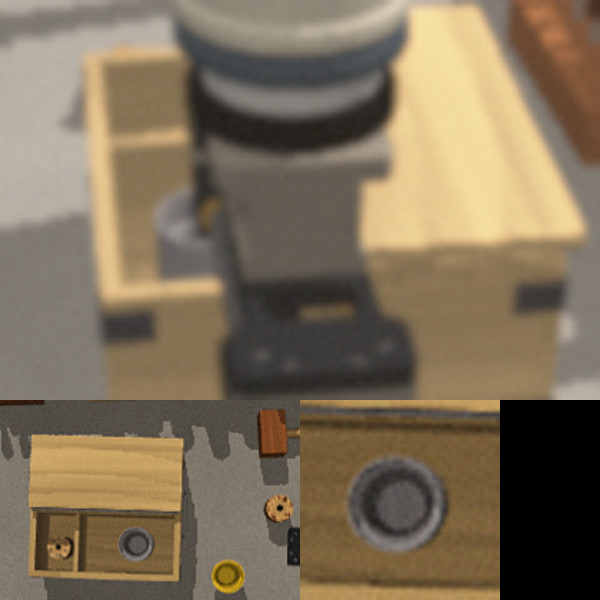

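```bash
python3 -m creep '[[95,0,0.04,0,0],[95,0,0.08,-0.02,0],[95,0,0.12,-0.04,0],[95,0,0.14,-0.06,0],[95,0,0.14,-0.06,0]]'
python3 - <<'E'
from h import *
im=bot.capture('side').copy()
a=cv2.resize(im[130:240,185:335],(750,550),interpolation=2)
th=np.linspace(0,2*np.pi,40)
for P in proj('side',[(495+34*np.cos(t),118+34*np.sin(t),124) for t in th]): cv2.circle(a,tuple(int(v) for v in ((P-[185,130]+.5)*5)),2,(0,0,255),-1)
cv2.imwrite('pics/p9.png',a)
print(bot.get_state()['position'])
E
```

```text
time: 23.3
position: [334.9, -294.1, 224.8]
orientation: [-0.489, 0.511, 0.488, 0.511]
wrist_force: [0.5, 0.4, -0.5]
width: 87.5
[ 336.18442327 -293.592846    224.84997074]
```

View pics/p9.png

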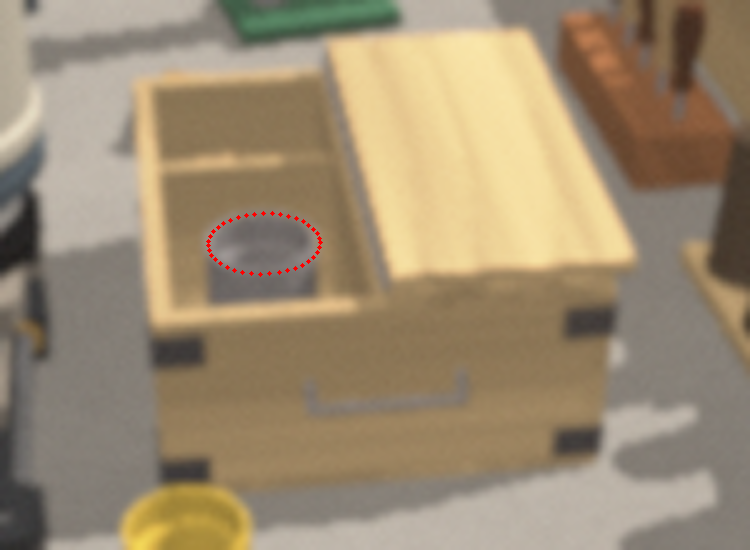

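```bash
python3 -c "
from station import bot
print(bot.job_done())"
```

```text
the job is handed in; nothing more can be done
None
```

The job is done and handed in at about 23 s of the 69 s allowed. The front leaf lies folded flat on the shut rear leaf, and both steel cups are nested in the cup in the bay.

- **Cover:** I pushed the front leaf over with closed fingers. The fingertips stopped 152 mm above the bench, which is the height given for a folded cover. The wrist force was about 53 N just after the stop and 28 N once settled. Later pictures show the cover still flat.
- **Cups:** I left the yellow and turquoise look-alikes and the straight tin alone. Each cup met resistance exactly at its seated height (fingertips at 79.5 mm and 106 mm).
- **Last checks:** In the final side picture the top rim matches the expected outline at 124 mm to within about a pixel. The top view shows one round, upright stack in the bay. The arm was clear of everything.
- **Not checked:** I did not measure the positions of all the bystanders again, but nothing visible in the pictures had moved. The networks' pixel reports for the cups differed from my own measurements by a few mm. They also listed the look-alikes, so I chose the cups from the pictures.

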